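Lock the press mould with the blade key

TASK

Two closed black moulds lie on the bench, each with a slotted cam lock on top; one lock is still open, its slot and tongue lying across the mould. Take the blade key from its wooden block, put the blade in the open lock's slot and turn it a quarter turn clockwise, seen from above, until it stops with the tongue under its keeper. Then put the key back in its block, upright and fully down, and let go; keep the fingers off both moulds and leave the other lock shut.

Things in the scene. Friction and masses are not known exactly. Their poses are not given: they have to be found in the camera images.
- key_handle (a point): Centre of the dark wooden handle of the loose blade key (0.22 kg, 106 mm tall, upright in its block). Handle: flat slab 18 mm (x) by 64 mm (y) by 46 mm high (z up); grasp it from above across its 18 mm. Below it: steel flange 48 x 76 x 6 mm, its underside 29 mm below this point, 12 mm round shaft, blade. The key is the same after half a turn.
- key_tip (a point): Middle of the blade's bottom edge, 83 mm straight below the handle's centre, same axes. The blade is 5 mm thick (x), 36 mm wide (y), 24 mm high.
- stand_mouth (a point): Fixed wooden key block 80 (x) x 110 (y) x 70 mm high. This point: centre of its through hole, on the top face. The hole is 22 mm (x) by 52 mm (y); the blade goes in with its width along y. The key hangs in it with its flange on the top face, the handle's centre 29 mm above this point.
- lock_a_slot (a point): Centre of the floor of the open lock's slot, on the turning axis; turns with the lock. Slot along y, open-ended, 42 mm long, 13 mm deep, 8 mm wide in the lower 5 mm, flaring to 20 mm at the top. Floor 67 mm above the table. The lock is a steel disc 58 mm across, its tongue reaches 55 mm to +y. The blade has 5 degrees of play each way, so turn the key that much further than the lock.
- lock_a (a joint): Turn of the open lock, rad: 0 = slot across the mould, growing clockwise seen from above; 1.571 = seated at a hard stop, slot along the mould, tongue under the keeper bridge. Starts between 0 and 0.2. Light friction, about 0.06 N m; stays where it is left.
- lock_b (a joint): Turn of the same kind of lock on the other mould, already seated at 1.571, its slot along its mould. To be left alone.
- mould_a: Fixed closed black mould with the open lock in the middle of its top: 260 (x) x 130 (y) x 60 mm high, lock cheeks 80 mm high. Origin under its centre; the keeper bridge lies 47 mm from the lock's axis at +x.
- mould_b: The other, identical fixed mould, whose lock is already seated.
Mind the look-alikes: they are no part of the job. What is shaped like the part that bears key_handle but blue is not meant. Of the things that look like the part that bears stand_mouth, the smaller one is meant.

How it is judged:
By the outcome, as a careful person would: the job done as asked, in the order asked, and still so for the second after the job is handed in, with the robot touching nothing.
It also fails if it takes over 48 s, if anything falls off the work surface, if the arm or the gripper's body presses on something with over 40 N, if the wrist force passes 120 N, or if a joint passes its speed limit or range.

ROBOT

A 6-joint arm with a two-finger parallel gripper is mounted at the origin on the work surface. World frame = base frame: x ahead of the robot, y to its left, z up, the work surface at z = 0. Lengths are in m, angles in rad, forces in N, time in s.
With the tool pointing down it reaches from about 0.25 to 0.725 m from the base axis. Payload 4 kg.
Tool frame: the origin (TCP) lies midway between the tips of the shut fingers; the grasp point (between the pads) lies r.tcp_to_grasp behind it (r.tcp_to_grasp is the distance from the TCP to the grasp point, in m); z points along the fingers, y is the direction in which the jaws open and shut (so a half turn about z gives the same grasp; the last joint's range is limited). The gripper opens to 85 mm and grips with 20 to 120 N. Pads are 22 mm wide; open, the fingers measure 114 mm over their backs; the gripper's body (76 mm by 85 mm) begins 54 mm behind the grasp point. The pads swing forward as they close: fully open they stand 13 mm farther back than shut.
Start: joints at [-1.11, 0.241, 0.005, 1.335, 0, 1.571], TCP at [0.222, -0.448, 0.207] pointing down, gripper open.
Joint ranges: [-2.72, 2.72], [-1.05, 1.87], [-1.09, 1.28], [-1.99, 2.15], [-1.42, 1.44], [-3.14, 3.14]. Speed limits (rad/s): [2.79, 2.79, 3.14, 3.14, 3.14, 3.14].

INTERFACE

Orientations are given as a 3x3 rotation matrix whose columns are the frame's x, y, z axes.
In Python, from cell import r gives the robot as it stands.
- The arm moves only by the tool jog_arm, never from a script. Its argument "moves" is a list of rows, each an object with "rotation": the turn, a rotation vector about the tool's x, y, z in degrees, a list of three; "linear": the shift along the tool's x, y, z in m, a list of three; "claw": the closure, from 0 (fully open) to 1 (shut). A call has 1 to 8 rows; each row shifts and turns the commanded pose from where the row before left it, along the tool's axes as they then stand; what a row does not reach is not made up. A row lasts 1/12 s, in which the tool goes at most 41.7 mm and 7.16 degrees, less where a joint would pass 70% of its speed; a pose out of reach is approached as far as the arm can. A call with a gripper value outside its range is refused whole. The fingers move at their own pace and stop on an object; the grip force is fixed at half the most. Time passes only in rows, so rows that do not move let the fingers close. It gives the time, the measured TCP pose, the force and the opening at its end, in the units of the state.
- r.get_obs(): the state, without advancing time (a new reading comes with each control period).
- r.get_image(name): name is "scene" or "top" or "wrist"; returns the picture (384x512x3 uint8, red, green, blue); there is no depth.
- r.get_calibration(name): a dict with "K" (3x3 intrinsics, pixels), "k1" (the pictures are not rectified: a ray, as slopes to the right and down, at radius r is drawn at 1 + k1 r^2 times it, then the intrinsics apply), "rvec" (rotation vector, rad) and "tvec" (3), from world to camera coordinates, as OpenCV has them. Camera axes: x right, y down, z forward; pixel columns grow to the right and rows downward; lengths in m; the calibration is good to about 2 mm. A picture is of the moment at which its call begins: read the wrist's pose just before it. get_calibration takes no time and is no camera call; for the wrist camera it gives the pose at the moment of the call.
- r.sign_off(): hands the job in, once; it reports no verdict.
The state is a dict: "time": time; "joint_pos": joint angles; "qvel": joint speeds; "joint_efforts": joint torques, N m; "eef_pos": TCP position; "ee_rot": TCP orientation; "force": force on the tool from outside, world axes, zero at the start; "moment": the same for the moment, N m; "opening": finger opening in m.
Only numpy, scipy, OpenCV 4.12 (cv2) and the standard library are available. Lean on these libraries where they do the work, as an engineer would, in place of code of your own. Each camera call takes 0.05 s, during which the arm holds its last target. There are 200 camera calls.

## Working session

There is one attempt and no reset: what is moved stays moved. The work goes in short steps, Python scripts to look and compute and a tool call to move; the robot and the scene stay as the last step left them, time stands still between calls to the robot, and variables do not carry over. Pictures are saved under pics/ and viewed, about 8 in all and at most 12, crops included, and the job is handed in when it is done.

Besides the shell and the picture viewer there is one more tool, called after "Emit:" as name(argument=value, ...) on one line, values as JSON. jog_arm: Moves the arm, as the interface text tells. Its arguments: {"type":"object","properties":{"moves":{"type":"array","items":{"type":"object","properties":{"rotation":{"type":"array","items":{"type":"number"}},"linear":{"type":"array","items":{"type":"number"}},"claw":{"type":"number"}}}}},"required":["moves"]}

```bash
ls; mkdir -p pics
python3 - <<'E'
from cell import r
import cv2
o=r.get_obs(); print({k:o[k] for k in('time','eef_pos','ee_rot','opening')}, r.tcp_to_grasp)
for n in('top','scene'):
    cv2.imwrite(f'pics/{n}0.png',r.get_image(n)[:,:,::-1]); c=r.get_calibration(n); print(n,c)
E
```

```text
pics
{'time': 0.0, 'eef_pos': array([ 0.22201632, -0.4472244 ,  0.2060042 ]), 'ee_rot': array([[ 8.95685835e-01,  4.44686402e-01, -9.42903541e-04],
       [ 4.44687402e-01, -8.95683795e-01,  1.91156621e-03],
       [ 5.50407981e-06, -2.13146010e-03, -9.99997728e-01]]), 'opening': 0.08555099308762562} 0.0187
top {'K': array([[358.49643455,   0.        , 259.87732467],
       [  0.        , 358.49643455, 188.65508207],
       [  0.        ,   0.        ,   1.        ]]), 'k1': -0.0368874241967319, 'rvec': array([ 2.15017989, -2.17894706,  0.10572089]), 'tvec': array([0.06342445, 0.42823357, 1.04921289])}
scene {'K': array([[372.47864923,   0.        , 256.28683881],
       [  0.        , 372.47864923, 190.81009125],
       [  0.        ,   0.        ,   1.        ]]), 'k1': -0.07402657824047564, 'rvec': array([ 2.1774112 ,  1.39544817, -0.44292933]), 'tvec': array([-0.23123268, -0.24868557,  1.10379437])}
```

View pics/top0.png

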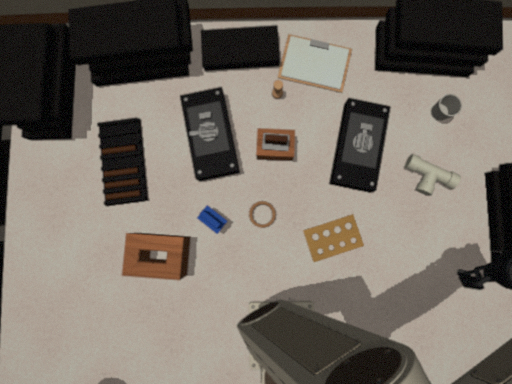

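View pics/scene0.png

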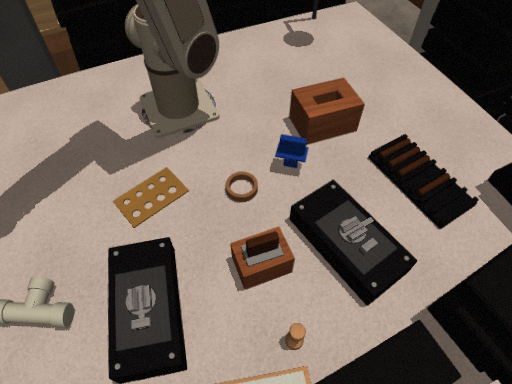

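The key is in the small block at top (276,144). The left mould at top (208,130) appears to have the open lock, and the right one (363,142) appears seated. I'll zoom in to confirm this.

```bash
cat > h.py <<'E'
import numpy as np, cv2
def ray(c,uv):
    K=np.array(c['K']); x=np.array([(uv[0]-K[0,2])/K[0,0],(uv[1]-K[1,2])/K[1,1]]); d=x.copy()
    for _ in range(20): d=x/(1+c['k1']*(d@d))
    R=cv2.Rodrigues(np.array(c['rvec']))[0]; t=np.array(c['tvec'])
    return -R.T@t, R.T@np.array([d[0],d[1],1])
def plane(c,uv,z):
    o,d=ray(c,uv); return (o+d*(z-o[2])/d[2])
def proj(c,P):
    R=cv2.Rodrigues(np.array(c['rvec']))[0]; p=R@np.array(P)+np.array(c['tvec']); s=p[:2]/p[2]; s=s*(1+c['k1']*(s@s))
    K=c['K']; return np.array([K[0,0]*s[0]+K[0,2],K[1,1]*s[1]+K[1,2]])
E
python3 - <<'E'
import cv2,numpy as np
t=cv2.imread('pics/top0.png')
a=t[80:190,172:302]; b=t[90:200,312:402]
a=cv2.resize(a,None,fx=5,fy=5,interpolation=cv2.INTER_CUBIC)
a=np.clip(a.astype(float)*1.6,0,255).astype('uint8')
cv2.imwrite('pics/c1.png',a)
from h import *
from cell import r
c=r.get_calibration('top')
for n,uv,z in [('block',(276,144),.07),('handle',(276,140),.122),('mA',(208,131),.08),('mB',(363,142),.08),('big',(155,256),.07)]: print(n,plane(c,uv,z))
E
```

```text
block [0.55342248 0.0090838  0.07      ]
handle [0.55259313 0.01103405 0.122     ]
mA [0.59232367 0.20489702 0.08      ]
mB [ 0.55369935 -0.24053802  0.08      ]
big [0.23717368 0.35565206 0.07      ]
```

View pics/c1.png

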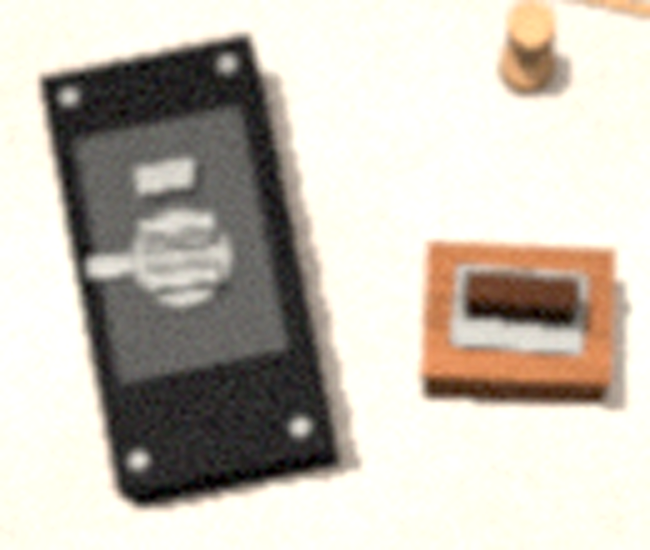

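The crop shows the left mould's slot and tongue lying across it (tongue at crop (105,265), keeper at (165,175)), so it's the open one. The key handle is at crop (522,297) on its small block. I'll move over the key, turning the wrist to leave room for the clockwise turn.

Emit:
jog_arm(moves=[{"linear": [0.0357,-0.0187,-0.006]},{"linear": [0.0357,-0.0187,-0.006]},{"linear": [0.0357,-0.0187,-0.006]},{"linear": [0.0357,-0.0187,-0.006]},{"linear": [0.0357,-0.0187,-0.006]},{"linear": [0.0357,-0.0187,-0.006]},{"linear": [0.0357,-0.0187,-0.006]},{"linear": [0.0357,-0.0187,-0.006],"rotation": [0,0,0]}])

```text
invalid input
```

Emit:
jog_arm(moves=[{"linear": [0.0357,-0.0187,-0.006]},{"linear": [0.0357,-0.0187,-0.006]},{"linear": [0.0357,-0.0187,-0.006]},{"linear": [0.0357,-0.0187,-0.006]},{"linear": [0.0357,-0.0187,-0.006]},{"linear": [0.0357,-0.0187,-0.006]},{"rotation": [0,0,-7.1]},{"rotation": [0,0,-7.1]}])

```text
invalid input
```

Run:
```python
from cell import r
from h import *
o=r.get_obs(); print(o['time'],o['eef_pos'],np.round(o['ee_rot'],3),o['joint_pos'])
c=r.get_calibration('wrist'); R=cv2.Rodrigues(np.array(c['rvec']))[0]; C=-R.T@c['tvec']
print(C, (o['ee_rot'].T@(C-o['eef_pos'])), o['ee_rot'].T@R.T)
```

```text
0.1 [ 0.22205595 -0.44732011  0.20614233] [[ 0.896  0.445 -0.001]
 [ 0.445 -0.896  0.002]
 [-0.    -0.002 -1.   ]] [-1.11001600e+00  2.41298732e-01  3.91361256e-03  1.33523259e+00
 -8.62873623e-06  1.57080163e+00]
[ 0.29527975 -0.40963824  0.37391741] [ 0.08234067 -0.00149912 -0.16777334] [[ 4.41187992e-04 -9.48089911e-01 -3.18002085e-01]
 [ 9.99999686e-01  6.27415359e-04 -4.83199089e-04]
 [ 6.57635574e-04 -3.18001772e-01  9.48089890e-01]]
```

Emit:
jog_arm(moves=[{"rotation": [0,0,0],"linear": [0.0357,-0.0187,-0.006],"claw": 0},{"rotation": [0,0,0],"linear": [0.0357,-0.0187,-0.006],"claw": 0},{"rotation": [0,0,0],"linear": [0.0357,-0.0187,-0.006],"claw": 0},{"rotation": [0,0,0],"linear": [0.0357,-0.0187,-0.006],"claw": 0},{"rotation": [0,0,0],"linear": [0.0357,-0.0187,-0.006],"claw": 0},{"rotation": [0,0,0],"linear": [0.0357,-0.0187,-0.006],"claw": 0},{"rotation": [0,0,0],"linear": [0.0357,-0.0187,-0.006],"claw": 0},{"rotation": [0,0,0],"linear": [0.0357,-0.0187,-0.006],"claw": 0}])

```text
time: 0.77
eef_pos: [0.4121, -0.185, 0.255]
ee_rot: [[0.896, 0.444, -0.0], [0.444, -0.896, 0.0], [-0.0, -0.0, -1.0]]
force: [0.9, 0.0, -0.4]
opening: 0.0852
```

Emit:
jog_arm(moves=[{"rotation": [0,0,0],"linear": [0.0357,-0.0187,-0.006],"claw": 0},{"rotation": [0,0,0],"linear": [0.0357,-0.0187,-0.006],"claw": 0},{"rotation": [0,0,0],"linear": [0.0357,-0.0187,-0.006],"claw": 0},{"rotation": [0,0,0],"linear": [0.0357,-0.0187,-0.006],"claw": 0},{"rotation": [0,0,0],"linear": [0.0357,-0.0187,-0.006],"claw": 0},{"rotation": [0,0,0],"linear": [0.0357,-0.0187,-0.006],"claw": 0},{"rotation": [0,0,-7],"linear": [0,0,0],"claw": 0},{"rotation": [0,0,-7],"linear": [0,0,0],"claw": 0}])

```text
time: 1.43
eef_pos: [0.5546, 0.0114, 0.2896]
ee_rot: [[0.755, 0.656, -0.002], [0.656, -0.755, 0.0], [-0.001, -0.001, -1.0]]
force: [-0.4, -0.6, -0.4]
opening: 0.0857
```

Run:
```python
from cell import r
from h import *
o=r.get_obs(); print(o['time'],o['eef_pos'],np.round(o['ee_rot'],3),o['joint_pos'])
```

```text
1.4333 [0.55456146 0.01141973 0.28962998] [[ 0.755  0.656 -0.002]
 [ 0.656 -0.755  0.   ]
 [-0.001 -0.001 -1.   ]] [2.05563787e-02 3.39263094e-01 3.52160776e-01 1.58544454e+00
 5.59340709e-05 2.44683739e+00]
```

Emit:
jog_arm(moves=[{"rotation": [0,0,-7],"linear": [0,0,0],"claw": 0},{"rotation": [0,0,-7],"linear": [0,0,0],"claw": 0},{"rotation": [0,0,-7],"linear": [0,0,0],"claw": 0},{"rotation": [0,0,-7],"linear": [0,0,0],"claw": 0},{"rotation": [0,0,-7],"linear": [0,0,0],"claw": 0},{"rotation": [0,0,-7],"linear": [0,0,0],"claw": 0},{"rotation": [0,0,-7],"linear": [0,0,0],"claw": 0},{"rotation": [0,0,-7],"linear": [0,0,0],"claw": 0}])

```text
time: 2.1
eef_pos: [0.5533, 0.0089, 0.2902]
ee_rot: [[-0.117, 0.993, -0.001], [0.993, 0.117, -0.0], [0.0, -0.001, -1.0]]
force: [-0.0, 0.0, -0.3]
opening: 0.0855
```

Emit:
jog_arm(moves=[{"rotation": [0,0,-7],"linear": [0,0,0],"claw": 0},{"rotation": [0,0,-7],"linear": [0,0,0],"claw": 0},{"rotation": [0,0,-7],"linear": [0,0,0],"claw": 0},{"rotation": [0,0,-7],"linear": [0,0,0],"claw": 0},{"rotation": [0,0,-7],"linear": [0,0,0],"claw": 0},{"rotation": [0,0,-7],"linear": [0,0,0],"claw": 0},{"rotation": [0,0,-7],"linear": [0,0,0],"claw": 0},{"rotation": [0,0,-7],"linear": [0,0,0],"claw": 0}])

```text
time: 2.77
eef_pos: [0.5533, 0.0089, 0.2902]
ee_rot: [[-0.889, 0.458, -0.001], [0.458, 0.889, -0.0], [0.001, -0.001, -1.0]]
force: [0.3, 1.0, -0.3]
opening: 0.0853
```

Emit:
jog_arm(moves=[{"rotation": [0,0,-7],"linear": [0,0,0],"claw": 0},{"rotation": [0,0,-7],"linear": [0,0,0],"claw": 0},{"rotation": [0,0,-7],"linear": [0,0,0],"claw": 0},{"rotation": [0,0,-7],"linear": [0,0,0],"claw": 0},{"rotation": [0,0,-7],"linear": [0,0,0],"claw": 0},{"rotation": [0,0,-7],"linear": [0,0,0],"claw": 0},{"rotation": [0,0,-7],"linear": [0,0,0],"claw": 0},{"rotation": [0,0,-7],"linear": [0,0,0],"claw": 0}])

```text
time: 3.43
eef_pos: [0.5533, 0.0089, 0.2903]
ee_rot: [[-0.877, -0.481, -0.001], [-0.481, 0.877, -0.0], [0.001, 0.001, -1.0]]
force: [0.7, 0.2, 0.7]
opening: 0.0855
```

Emit:
jog_arm(moves=[{"rotation": [0,0,-7],"linear": [0,0,0],"claw": 0},{"rotation": [0,0,-7],"linear": [0,0,0],"claw": 0},{"rotation": [0,0,-7],"linear": [0,0,0],"claw": 0},{"rotation": [0,0,-7],"linear": [0,0,0],"claw": 0},{"rotation": [0,0,-7],"linear": [0,0,0],"claw": 0},{"rotation": [0,0,-7],"linear": [0,0,0],"claw": 0},{"rotation": [0,0,-7],"linear": [0,0,0],"claw": 0},{"rotation": [0,0,0],"linear": [0,0,0],"claw": 0}])

```text
time: 4.1
eef_pos: [0.5533, 0.0089, 0.2903]
ee_rot: [[-0.216, -0.976, -0.001], [-0.976, 0.216, -0.0], [0.0, 0.001, -1.0]]
force: [0.2, 0.3, -0.1]
opening: 0.0856
```

Run:
```python
from cell import r
from h import *
o=r.get_obs(); print(o['time'],o['eef_pos'],np.round(o['ee_rot'],3),o['joint_pos'])
c=r.get_calibration('wrist'); im=r.get_image('wrist')[:,:,::-1]; cv2.imwrite('pics/w1.png',im)
import pickle; pickle.dump(c,open('w1.pkl','wb'))
```

```text
4.1 [0.5533182  0.0088731  0.29032001] [[-0.216 -0.976 -0.001]
 [-0.976  0.216 -0.   ]
 [ 0.     0.001 -1.   ]] [ 1.60293250e-02  3.36056283e-01  3.49378958e-01  1.58538400e+00
  9.22014944e-06 -1.33680778e+00]
```

View pics/w1.png

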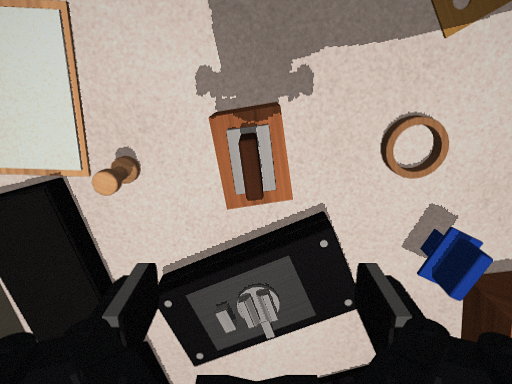

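The wrist view shows the key block at (250,158), its handle at (251,165), and open mould A below at (258,300) with its tongue pointing down at (267,328). I'll make one magnified crop for the edges.

Run:
```python
import cv2,numpy as np
t=cv2.imread('pics/w1.png')
a=cv2.resize(t[95:215,200:300],None,fx=4,fy=4,interpolation=cv2.INTER_CUBIC)
b=cv2.resize(t[270:350,200:300],None,fx=4,fy=4,interpolation=cv2.INTER_CUBIC)
b=np.vstack([b,np.zeros((160,400,3),'uint8')])
for im in(a,b):
    for i in range(0,400,80): cv2.putText(im,str(200+i//4),(i,10),0,.35,(0,255,255)); cv2.line(im,(i,0),(i,5),(0,255,0))
for im,o in((a,95),(b,270)):
    for j in range(0,480,80): cv2.putText(im,str(o+j//4),(0,j+4),0,.35,(0,255,255))
cv2.imwrite('pics/c2.png',np.hstack([a,b]))
h=cv2.cvtColor(t,cv2.COLOR_BGR2HSV)
for p in[(250,165),(236,170),(285,190),(222,120),(255,270),(175,280)]: print(p,h[p[1],p[0]])
```

```text
(250, 165) [  9 168  70]
(236, 170) [ 15  16 163]
(285, 190) [ 11 165 170]
(222, 120) [ 11 168 149]
(255, 270) [165  16  64]
(175, 280) [ 45 232  11]
```

View pics/c2.png

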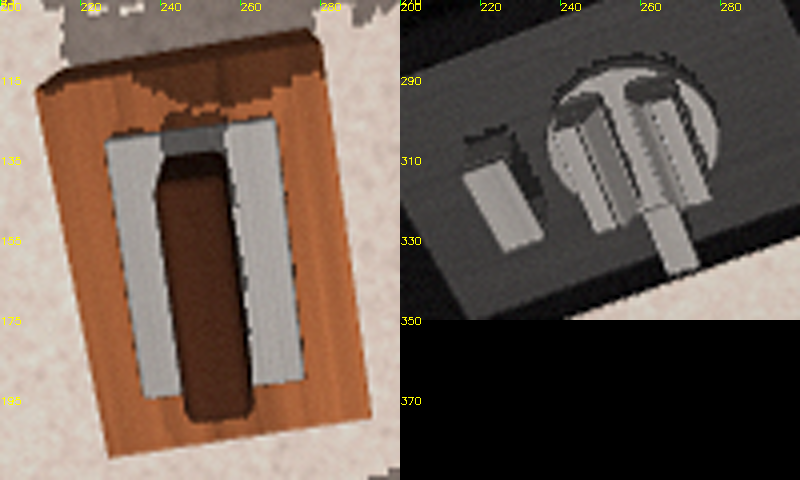

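Run:
```python
from h import *; import pickle
c=pickle.load(open('w1.pkl','rb'))
A=lambda p:(200+p[0]/4,95+p[1]/4)
B=lambda p:(200+(p[0]-400)/4,270+p[1]/4)
def quad(n,ps,z,f):
    q=np.array([plane(c,f(p),z)[:2] for p in ps]); m=q.mean(0)
    e=(q[2]+q[3]-q[0]-q[1])/2; w=(q[1]+q[2]-q[0]-q[3])/2
    print(n,m,'len',np.linalg.norm(e),'wid',np.linalg.norm(w),'ang',np.degrees(np.arctan2(e[1],e[0])),np.degrees(np.arctan2(w[1],w[0])))
quad('flange',[(107,138),(274,119),(303,380),(146,398)],.076,A)
quad('handle',[(157,183),(226,175),(254,412),(186,420)],.122,A)
q=[plane(c,A(p),.07) for p in((110,458),(371,417))];print('blk',q,np.linalg.norm(q[0]-q[1]))
for z in(.06,.067):
  print(z,'disc',plane(c,B((633,142)),z),[plane(c,B(p),z)[:2] for p in((547,142),(720,142),(633,55))])
  t=[plane(c,B(p),z) for p in((662,203),(683,269))]; d=t[1]-t[0]; print('tongue',t,np.degrees(np.arctan2(d[1],d[0])))
# mould plate & edges
for s,p in(('keeperL',((463,178),(503,250))),('keeperR',((505,160),(544,237)))):
  t=[plane(c,B(x),.075) for x in p]; d=t[1]-t[0]; print(s,t,np.degrees(np.arctan2(d[1],d[0])))
t=[plane(c,u,.06) for u in((160,303),(195,366))]; d=t[1]-t[0];print('mould end',np.degrees(np.arctan2(d[1],d[0])),np.linalg.norm(d))
t=[plane(c,u,.06) for u in((327,222),(358,303))]; d=t[1]-t[0];print('mould end2',t,np.degrees(np.arctan2(d[1],d[0])),np.linalg.norm(d))
from cell import r
c=r.get_calibration('top'); f=lambda p:(172+p[0]/5,80+p[1]/5)
print('top',plane(c,f((182,256)),.067)) # disc
quad('flangeT',[(457,264),(590,272),(583,354),(452,346)],.076,f)
q=[plane(c,f(p),.06) for p in((40,75),(255,36),(338,462),(132,505))]; q=np.array(q);print('mould top',q.mean(0),np.linalg.norm(np.diff(q,axis=0),axis=1),np.degrees(np.arctan2(*(q[0]+q[1]-q[2]-q[3])[[1,0]])))
t=[plane(c,f(p),.067) for p in((90,268),(182,256))]; d=t[0]-t[1];print('tongueT',np.degrees(np.arctan2(d[1],d[0])))
```

```text
flange [0.55866641 0.01339271] len 0.07571910235177522 wid 0.04617933298544616 ang 84.59280083268322 174.1641273141999
handle [0.5584359 0.0128047] len 0.06165197875888011 wid 0.017356755603780933 ang 83.93799353583252 174.37797399219141
blk [array([0.60106974, 0.06688466, 0.07      ]), array([0.52177435, 0.07103069, 0.07      ])] 0.07940370232241219
0.06 disc [0.59562981 0.21555547 0.06      ] [array([0.62429871, 0.20918551]), array([0.56661881, 0.22197506]), array([0.58830024, 0.18214918])]
tongue [array([0.59114233, 0.24207426, 0.06      ]), array([0.58969615, 0.27094707, 0.06      ])] 92.86742592836852
0.067 disc [0.59457065 0.21053938 0.067     ] [array([0.6227355 , 0.20428142]), array([0.56606972, 0.21684611]), array([0.58736995, 0.17772044])]
tongue [array([0.59016207, 0.23659192, 0.067     ]), array([0.58874132, 0.26495709, 0.067     ])] 92.86742592836833
keeperL [array([0.65141056, 0.20628072, 0.075     ]), array([0.64548799, 0.23723944, 0.075     ])] 100.83013423928426
keeperR [array([0.63611092, 0.20246444, 0.075     ]), array([0.63071931, 0.23510266, 0.075     ])] 99.38015559402794
mould end 98.62927966251974 0.11560292697143866
mould end2 [array([0.48506381, 0.11360604, 0.06      ]), array([0.46221739, 0.24075962, 0.06      ])] 100.18598067017807 0.12918975491688153
top [0.59524944 0.20570333 0.067     ]
flangeT [0.55856456 0.00893436] len 0.048357644912993124 wid 0.07616474564067832 ang 174.86810790677742 -94.35661108441386
mould top [0.5909341  0.20174585 0.06      ] [0.13041466 0.26225912 0.12195499] 11.455907014401136
tongueT 96.63779491982622
```

Both cameras agree on the key-to-lock displacement, at about (0.036, 0.197). Key y is at about 85° and the slot at about 96°. Now to grasp the key.

Emit:
jog_arm(moves=[{"rotation": [0,0,-4],"linear": [0,0,0],"claw": 0},{"rotation": [0,0,-3.5],"linear": [0,0,0],"claw": 0},{"rotation": [0,0,0],"linear": [-0.0034,-0.0047,0.03],"claw": 0},{"rotation": [0,0,0],"linear": [0,0,0.04],"claw": 0},{"rotation": [0,0,0],"linear": [0,0,0.04],"claw": 0},{"rotation": [0,0,0],"linear": [0,0,0.04],"claw": 0},{"rotation": [0,0,0],"linear": [0,0,0.03],"claw": 0},{"rotation": [0,0,0],"linear": [0,0,0.026],"claw": 0}])

```text
time: 4.82
eef_pos: [0.5567, 0.0118, 0.0818]
ee_rot: [[-0.092, -0.996, -0.004], [-0.996, 0.092, -0.0], [0.0, 0.004, -1.0]]
force: [0.8, 0.8, 0.3]
opening: 0.0853
```

Emit:
jog_arm(moves=[{"rotation": [0,0,0],"linear": [0,0,0],"claw": 1},{"rotation": [0,0,0],"linear": [0,0,0],"claw": 1},{"rotation": [0,0,0],"linear": [0,0,0],"claw": 1},{"rotation": [0,0,0],"linear": [0,0,0],"claw": 1},{"rotation": [0,0,0],"linear": [0,0,0],"claw": 1},{"rotation": [0,0,0],"linear": [0,0,0],"claw": 1},{"rotation": [0,0,0],"linear": [0,0,0],"claw": 1},{"rotation": [0,0,0],"linear": [0,0,0],"claw": 1}])

```text
time: 5.48
eef_pos: [0.5599, 0.0119, 0.0871]
ee_rot: [[-0.089, -0.996, 0.004], [-0.996, 0.089, 0.0], [-0.0, -0.004, -1.0]]
force: [-1.6, 0.3, 6.5]
opening: 0.0163
```

Emit:
jog_arm(moves=[{"rotation": [0,0,0],"linear": [0,0,-0.01],"claw": 1},{"rotation": [0,0,0],"linear": [0,0,-0.02],"claw": 1},{"rotation": [0,0,0],"linear": [0,0,-0.03],"claw": 1},{"rotation": [0,0,0],"linear": [0,0,-0.03],"claw": 1},{"rotation": [0,0,0],"linear": [0,0,-0.03],"claw": 1},{"rotation": [0,0,0],"linear": [0,0,0],"claw": 1},{"rotation": [0,0,0],"linear": [0,0,0],"claw": 1},{"rotation": [0,0,0],"linear": [0,0,0],"claw": 1}])

```text
time: 6.15
eef_pos: [0.558, 0.0118, 0.2044]
ee_rot: [[-0.089, -0.996, -0.001], [-0.996, 0.089, -0.0], [0.0, 0.001, -1.0]]
force: [-0.2, 0.2, -2.0]
opening: 0.0157
```

Emit:
jog_arm(moves=[{"rotation": [0,0,0],"linear": [-0.033,-0.0032,0],"claw": 1},{"rotation": [0,0,0],"linear": [-0.033,-0.0032,0],"claw": 1},{"rotation": [0,0,0],"linear": [-0.033,-0.0032,0],"claw": 1},{"rotation": [0,0,0],"linear": [-0.033,-0.0032,0],"claw": 1},{"rotation": [0,0,0],"linear": [-0.033,-0.0032,0],"claw": 1},{"rotation": [0,0,0],"linear": [-0.0345,-0.0033,0],"claw": 1},{"rotation": [0,0,-5],"linear": [0,0,0],"claw": 1},{"rotation": [0,0,-5],"linear": [0,0,0],"claw": 1}])

```text
time: 6.82
eef_pos: [0.594, 0.211, 0.2014]
ee_rot: [[0.093, -0.996, -0.005], [-0.996, -0.093, -0.002], [0.001, 0.006, -1.0]]
force: [-0.6, -0.6, -1.2]
opening: 0.0161
```

Emit:
jog_arm(moves=[{"rotation": [0,0,0],"linear": [0,0,0],"claw": 1},{"rotation": [0,0,0],"linear": [0,0,0],"claw": 1},{"rotation": [0,0,0],"linear": [0,0,0],"claw": 1}])

```text
time: 7.07
eef_pos: [0.5949, 0.2083, 0.2036]
ee_rot: [[0.083, -0.997, -0.002], [-0.997, -0.083, -0.001], [0.001, 0.002, -1.0]]
force: [0.5, 0.2, -1.8]
opening: 0.0163
```

Run:
```python
from cell import r
from h import *
import pickle
o=r.get_obs(); print(o['time'],o['eef_pos'],np.round(o['ee_rot'],3),o['joint_pos'])
c=r.get_calibration('wrist'); im=r.get_image('wrist')[:,:,::-1]
pickle.dump(c,open('w2.pkl','wb')); cv2.imwrite('pics/w2raw.png',im)
s=r.get_image('scene')[:,:,::-1]; cv2.imwrite('pics/s2.png',s)
t=r.get_image('top')[:,:,::-1]; cv2.imwrite('pics/t2.png',t)
a=cv2.resize(im[140:380,120:400],(560,480),interpolation=cv2.INTER_CUBIC)
b=cv2.resize(s[150:270,290:350],(240,480),interpolation=cv2.INTER_CUBIC)
cv2.imwrite('pics/w2.png',np.hstack([a,b]))
```

```text
7.0667 [0.5948719  0.20826914 0.20359219] [[ 0.083 -0.997 -0.002]
 [-0.997 -0.083 -0.001]
 [ 0.001  0.002 -1.   ]] [ 3.36774153e-01  5.12128426e-01  3.94932154e-01  1.45617943e+00
 -6.78361383e-06 -1.31724226e+00]
```

View pics/w2.png

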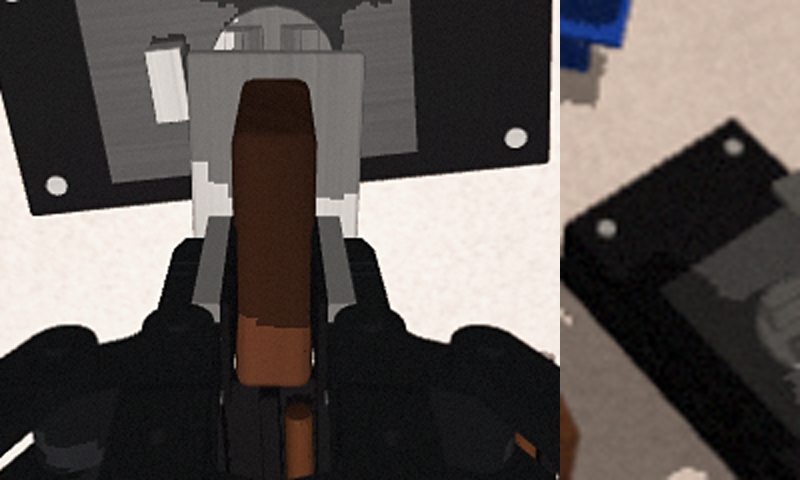

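The wrist view shows the key upright and straight in the jaws, with the lock's far end showing beyond the flange. The slot gap at crop x≈272 against the key's centre at 275 looks well centred. I'll do one finer crop with the scene view.

Run:
```python
import cv2,numpy as np
im=cv2.imread('pics/w2raw.png'); s=cv2.imread('pics/s2.png')
a=cv2.resize(im[120:200,200:310],(440,320),interpolation=cv2.INTER_CUBIC)
a=np.vstack([a,np.zeros((230,440,3),'uint8')])
b=cv2.resize(s[130:267,320:410],(360,550),interpolation=cv2.INTER_CUBIC)
b=np.clip(b*1.6,0,255).astype('uint8')
cv2.imwrite('pics/c3.png',np.hstack([a,b]))
```

```text
(no output)
```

View pics/c3.png

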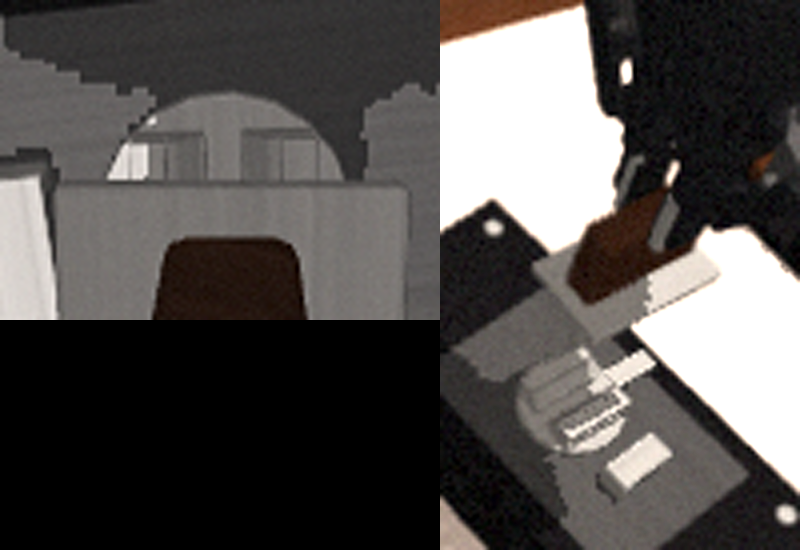

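Run:
```python
from h import *; import pickle
from cell import r
o=r.get_obs(); c=pickle.load(open('w2.pkl','rb')); R=o['ee_rot'];T=o['eef_pos']
f=lambda p:(200+p[0]/4,120+p[1]/4)
L=lambda p,z:(R.T@(plane(c,f(p),z)-T))[:2]*1000
print('slot end tool mm',L((205,133),.067),L((243,130),.067), L((205,133),.07))
for z in(.064,.067): print('disc',z,[L(p,z) for p in((107,180),(344,180),(225,92),(165,108),(285,106))])
zf=T[2]+.0187-.004-.026+.003
print('flange edge',[L(p,zf) for p in((57,184),(407,186))], 'handle',[L(p,zf+.046-.003) for p in((170,242),(290,242))])
# same point types in image w1 vs lock centre via disc: camera consistency
t=cv2.imread('pics/w1.png')
```

```text
slot end tool mm [18.62918509 -3.78448092] [19.30431816  4.73040568] [19.23751419 -3.74189395]
disc 0.064 [array([  7.14478647, -26.30804467]), array([ 7.11030865, 27.93661006]), array([27.31707068,  0.70392731]), array([ 23.71557171, -12.79681614]), array([24.15374181, 14.19767083])]
disc 0.067 [array([  7.85923321, -26.04611116]), array([ 7.82509179, 27.66927932]), array([27.83469676,  0.70230543]), array([ 24.26833755, -12.66671148]), array([24.70223243, 14.0643907 ])]
flange edge [array([ 38.13819164, -21.28253202]), array([37.84072334, 24.38505708])] handle [array([42.57448092, -4.88717261]), array([42.56566948,  7.09153994])]
```

The lock axis lies (-1.8, -0.8) mm from the key in tool axes, and the slot is about 1.5° further counter-clockwise. I'll correct for that and lower into the slot, watching force.

Emit:
jog_arm(moves=[{"rotation": [0,0,-1.5],"linear": [0,0,0],"claw": 1},{"rotation": [0,0,0],"linear": [-0.0018,-0.0008,0.015],"claw": 1},{"rotation": [0,0,0],"linear": [0,0,0.02],"claw": 1},{"rotation": [0,0,0],"linear": [0,0,0.01],"claw": 1},{"rotation": [0,0,0],"linear": [0,0,0.004],"claw": 1},{"rotation": [0,0,0],"linear": [0,0,0.004],"claw": 1},{"rotation": [0,0,0],"linear": [0,0,0],"claw": 1},{"rotation": [0,0,0],"linear": [0,0,0],"claw": 1}])

```text
time: 7.88
eef_pos: [0.5965, 0.2108, 0.1526]
ee_rot: [[0.111, -0.994, 0.001], [-0.994, -0.111, 0.0], [-0.0, -0.001, -1.0]]
force: [-0.1, -0.1, -2.2]
opening: 0.0165
```

Emit:
jog_arm(moves=[{"rotation": [0,0,0],"linear": [0,0,0.003],"claw": 1},{"rotation": [0,0,0],"linear": [0,0,0.003],"claw": 1},{"rotation": [0,0,0],"linear": [0,0,0.002],"claw": 1},{"rotation": [0,0,0],"linear": [0,0,0],"claw": 1},{"rotation": [0,0,0],"linear": [0,0,0],"claw": 1}])

```text
time: 8.3
eef_pos: [0.596, 0.2107, 0.1438]
ee_rot: [[0.111, -0.994, -0.0], [-0.994, -0.111, -0.0], [0.0, 0.0, -1.0]]
force: [-0.4, -1.3, -2.9]
opening: 0.0166
```

Emit:
jog_arm(moves=[{"rotation": [0,0,0],"linear": [0,0,0.002],"claw": 1},{"rotation": [0,0,0],"linear": [0,0,0.002],"claw": 1},{"rotation": [0,0,0],"linear": [0,0,0.001],"claw": 1},{"rotation": [0,0,0],"linear": [0,0,0],"claw": 1},{"rotation": [0,0,0],"linear": [0,0,0],"claw": 1}])

```text
time: 8.72
eef_pos: [0.5961, 0.2107, 0.1388]
ee_rot: [[0.111, -0.994, -0.0], [-0.994, -0.111, -0.0], [0.0, 0.0, -1.0]]
force: [-0.3, 0.9, -2.2]
opening: 0.016
```

Run:
```python
from cell import r
from h import *
o=r.get_obs(); print(o['time'],o['eef_pos'],o['force'],o['moment'],o['joint_pos'][5])
s=r.get_image('scene')[:,:,::-1]; im=r.get_image('wrist')[:,:,::-1]
a=cv2.resize(im[100:220,190:320],(520,480),interpolation=cv2.INTER_CUBIC)
b=cv2.resize(s[170:270,320:380],(288,480),interpolation=cv2.INTER_CUBIC)
cv2.imwrite('pics/c4.png',np.hstack([a,np.clip(b*1.6,0,255).astype('uint8')])[:,:800])
```

```text
8.7167 [0.59605628 0.21069313 0.13876185] [-0.2869435   0.89090452 -2.16071917] [ 0.01637656  0.03133133 -0.02457623] -1.3427297127189362
```

View pics/c4.png

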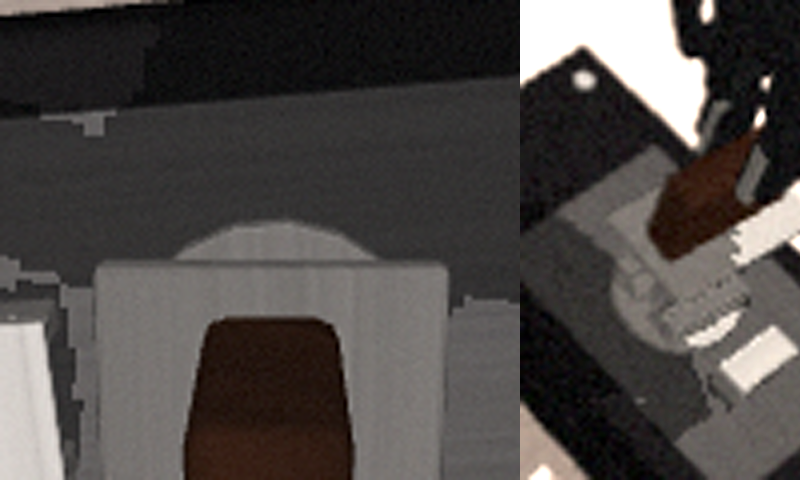

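The blade is in the slot with no contact force: the scene view shows the shaft down between the cheeks, and the disc's arc is centred under the flange at about (275,225). Now to turn it clockwise.

Emit:
jog_arm(moves=[{"rotation": [0,0,5],"linear": [0,0,0],"claw": 1},{"rotation": [0,0,5],"linear": [0,0,0],"claw": 1},{"rotation": [0,0,5],"linear": [0,0,0],"claw": 1},{"rotation": [0,0,5],"linear": [0,0,0],"claw": 1},{"rotation": [0,0,5],"linear": [0,0,0],"claw": 1},{"rotation": [0,0,5],"linear": [0,0,0],"claw": 1},{"rotation": [0,0,5],"linear": [0,0,0],"claw": 1},{"rotation": [0,0,5],"linear": [0,0,0],"claw": 1}])

```text
time: 9.48
eef_pos: [0.597, 0.2103, 0.1391]
ee_rot: [[-0.557, -0.831, 0.002], [-0.831, 0.557, -0.001], [-0.0, -0.002, -1.0]]
force: [1.7, -1.1, -3.1]
opening: 0.016
```

```bash
python3 -c "
from cell import r
o=r.get_obs(); print(o['eef_pos'],o['force'],o['moment'],o['joint_pos'][5])"
```

```text
[0.59695089 0.21027914 0.13908151] [ 1.65411441 -1.05492485 -3.1080218 ] [-0.32388311 -0.50951843  0.05638385] -0.640564243966448
```

Turning freely at about 0.06 N m, so I'll continue.

Emit:
jog_arm(moves=[{"rotation": [0,0,5],"linear": [0,0,0],"claw": 1},{"rotation": [0,0,5],"linear": [0,0,0],"claw": 1},{"rotation": [0,0,5],"linear": [0,0,0],"claw": 1},{"rotation": [0,0,5],"linear": [0,0,0],"claw": 1},{"rotation": [0,0,5],"linear": [0,0,0],"claw": 1},{"rotation": [0,0,5],"linear": [0,0,0],"claw": 1},{"rotation": [0,0,5],"linear": [0,0,0],"claw": 1},{"rotation": [0,0,5],"linear": [0,0,0],"claw": 1}])

```text
time: 10.15
eef_pos: [0.5975, 0.2091, 0.1392]
ee_rot: [[-0.961, -0.277, 0.003], [-0.277, 0.961, -0.003], [-0.002, -0.004, -1.0]]
force: [2.0, -3.2, -2.2]
opening: 0.0161
```

Emit:
jog_arm(moves=[{"rotation": [0,0,3],"linear": [0,0,0],"claw": 1},{"rotation": [0,0,2],"linear": [0,0,0],"claw": 1},{"rotation": [0,0,0],"linear": [0,0,0],"claw": 1},{"rotation": [0,0,0],"linear": [0,0,0],"claw": 1}])

```text
time: 10.48
eef_pos: [0.5972, 0.2093, 0.1392]
ee_rot: [[-0.98, -0.198, 0.002], [-0.198, 0.98, -0.003], [-0.002, -0.003, -1.0]]
force: [2.8, -4.4, -2.2]
opening: 0.0158
```

```bash
python3 -c "
from cell import r
o=r.get_obs(); print(o['eef_pos'],o['force'],o['moment'],o['joint_pos'][5])"
```

```text
[0.5971755  0.20926758 0.13924441] [ 2.83125881 -4.36514633 -2.23381803] [-1.36693296 -0.77506337  0.12809631] 0.13973940140336552
```

Emit:
jog_arm(moves=[{"rotation": [0,0,2],"linear": [0,0,0],"claw": 1},{"rotation": [0,0,2],"linear": [0,0,0],"claw": 1},{"rotation": [0,0,0],"linear": [0,0,0],"claw": 1},{"rotation": [0,0,0],"linear": [0,0,0],"claw": 1}])

```text
time: 10.82
eef_pos: [0.5971, 0.2094, 0.1393]
ee_rot: [[-0.992, -0.129, 0.002], [-0.129, 0.992, -0.002], [-0.002, -0.003, -1.0]]
force: [2.3, -4.0, -1.8]
opening: 0.0166
```

```bash
python3 -c "
from cell import r
o=r.get_obs(); print(o['eef_pos'],o['force'],o['moment'],o['joint_pos'][5])"
```

```text
[0.5971134  0.20938774 0.13927564] [ 2.25503643 -4.03113662 -1.76300361] [-1.46854631 -0.83879109  0.03601124] 0.20964158362136273
```

Emit:
jog_arm(moves=[{"rotation": [0,0,2],"linear": [0,0,0],"claw": 1},{"rotation": [0,0,0],"linear": [0,0,0],"claw": 1},{"rotation": [0,0,0],"linear": [0,0,0],"claw": 1}])

```text
time: 11.07
eef_pos: [0.5971, 0.2091, 0.1392]
ee_rot: [[-0.996, -0.094, 0.002], [-0.094, 0.996, -0.003], [-0.002, -0.003, -1.0]]
force: [2.0, -4.8, -1.3]
opening: 0.0162
```

```bash
python3 -c "
from cell import r
o=r.get_obs(); print(o['eef_pos'],o['force'],o['moment'],o['joint_pos'][5],o['ee_rot'][:2,0])"
```

```text
[0.59705765 0.20909273 0.13924763] [ 1.95911581 -4.77435211 -1.34930679] [-1.62357138 -0.82526562  0.07899059] 0.24444466658928854 [-0.99555723 -0.094142  ]
```

Emit:
jog_arm(moves=[{"rotation": [0,0,2],"linear": [0,0,0],"claw": 1},{"rotation": [0,0,0],"linear": [0,0,0],"claw": 1},{"rotation": [0,0,0],"linear": [0,0,0],"claw": 1}])

```text
time: 11.32
eef_pos: [0.597, 0.209, 0.1392]
ee_rot: [[-0.998, -0.06, 0.002], [-0.06, 0.998, -0.003], [-0.002, -0.003, -1.0]]
force: [2.7, -5.2, -1.6]
opening: 0.016
```

```bash
python3 -c "
from cell import r
o=r.get_obs(); print(o['eef_pos'],o['force'],o['moment'],o['joint_pos'][5],o['ee_rot'][:2,0])"
```

```text
[0.59703769 0.20903818 0.13922797] [ 2.66317133 -5.21990332 -1.6094636 ] [-1.70276719 -0.80880236  0.45330538] 0.27847090658574336 [-0.99818033 -0.06027194]
```

Emit:
jog_arm(moves=[{"rotation": [0,0,2],"linear": [0,0,0],"claw": 1},{"rotation": [0,0,0],"linear": [0,0,0],"claw": 1},{"rotation": [0,0,0],"linear": [0,0,0],"claw": 1}])

```text
time: 11.57
eef_pos: [0.5969, 0.21, 0.1394]
ee_rot: [[-1.0, -0.027, 0.002], [-0.027, 1.0, -0.002], [-0.002, -0.002, -1.0]]
force: [2.8, -4.5, -1.9]
opening: 0.0162
```

```bash
python3 -c "
from cell import r
o=r.get_obs(); print(o['eef_pos'],o['force'],o['moment'],o['joint_pos'][5],o['ee_rot'][:2,0])"
```

```text
[0.59688929 0.2100225  0.1393546 ] [ 2.80722975 -4.51915602 -1.9471833 ] [-1.38339521 -0.79539224  0.71086654] 0.3127119485268538 [-0.9996425  -0.02667538]
```

The hard stop is reached: moment z rose from 0.08 to 0.45 to 0.71 N m. I'll back off within the play, lift, and check.

Emit:
jog_arm(moves=[{"rotation": [0,0,-3],"linear": [0,0,0],"claw": 1},{"rotation": [0,0,-3],"linear": [0,0,0],"claw": 1},{"rotation": [0,0,0],"linear": [0,0,0],"claw": 1},{"rotation": [0,0,0],"linear": [0,0,0],"claw": 1}])

```text
time: 11.9
eef_pos: [0.5969, 0.2103, 0.1393]
ee_rot: [[-0.992, -0.128, 0.002], [-0.128, 0.992, -0.001], [-0.002, -0.001, -1.0]]
force: [2.4, -4.0, -1.4]
opening: 0.0164
```

```bash
python3 -c "
from cell import r
o=r.get_obs(); print(o['eef_pos'],o['force'],o['moment'],o['joint_pos'][5],o['ee_rot'][:2,0])"
```

```text
[0.59688201 0.21026112 0.13931073] [ 2.4287243  -4.01020924 -1.40191901] [-1.25020641 -0.9247044   0.09162449] 0.21139448696239957 [-0.99181965 -0.127637  ]
```

Emit:
jog_arm(moves=[{"rotation": [0,0,0],"linear": [0,0,-0.005],"claw": 1},{"rotation": [0,0,0],"linear": [0,0,-0.01],"claw": 1},{"rotation": [0,0,0],"linear": [0,0,-0.02],"claw": 1},{"rotation": [0,0,0],"linear": [0,0,-0.03],"claw": 1},{"rotation": [0,0,0],"linear": [0,0,0],"claw": 1},{"rotation": [0,0,0],"linear": [0,0,0],"claw": 1}])

```text
time: 12.4
eef_pos: [0.597, 0.2127, 0.207]
ee_rot: [[-0.992, -0.129, 0.004], [-0.129, 0.992, 0.004], [-0.005, 0.004, -1.0]]
force: [-0.4, 0.6, -3.0]
opening: 0.0162
```

Emit:
jog_arm(moves=[{"rotation": [0,0,-7],"linear": [0,0,0],"claw": 1},{"rotation": [0,0,-7],"linear": [0,0,0],"claw": 1},{"rotation": [0,0,-7],"linear": [0,0,0],"claw": 1},{"rotation": [0,0,-7],"linear": [0,0,0],"claw": 1},{"rotation": [0,0,-7],"linear": [0,0,0],"claw": 1},{"rotation": [0,0,-7],"linear": [0,0,0],"claw": 1},{"rotation": [0,0,-7],"linear": [0,0,0],"claw": 1},{"rotation": [0,0,-7],"linear": [0,0,0],"claw": 1}])

```text
time: 13.07
eef_pos: [0.5947, 0.2115, 0.2023]
ee_rot: [[-0.442, -0.897, -0.004], [-0.897, 0.442, 0.001], [0.001, 0.004, -1.0]]
force: [0.3, -1.2, -1.5]
opening: 0.0162
```

Emit:
jog_arm(moves=[{"rotation": [0,0,-7],"linear": [0,0,0],"claw": 1},{"rotation": [0,0,-7],"linear": [0,0,0],"claw": 1},{"rotation": [0,0,-7],"linear": [0,0,0],"claw": 1},{"rotation": [0,0,0],"linear": [0,0,0],"claw": 1},{"rotation": [0,0,0],"linear": [0,0,0],"claw": 1}])

```text
time: 13.48
eef_pos: [0.5951, 0.2112, 0.2028]
ee_rot: [[-0.1, -0.995, -0.003], [-0.995, 0.1, 0.0], [-0.0, 0.003, -1.0]]
force: [-0.2, -0.6, -2.6]
opening: 0.0164
```

Emit:
jog_arm(moves=[{"rotation": [0,0,0],"linear": [0.0337,0.0026,0],"claw": 1},{"rotation": [0,0,0],"linear": [0.0337,0.0026,0],"claw": 1},{"rotation": [0,0,0],"linear": [0.0337,0.0027,0],"claw": 1},{"rotation": [0,0,0],"linear": [0.0337,0.0027,0],"claw": 1},{"rotation": [0,0,0],"linear": [0.0337,0.0027,0],"claw": 1},{"rotation": [0,0,0],"linear": [0.0335,0.0026,0],"claw": 1},{"rotation": [0,0,0],"linear": [0,0,0],"claw": 1},{"rotation": [0,0,0],"linear": [0,0,0],"claw": 1}])

```text
time: 14.15
eef_pos: [0.56, 0.0098, 0.2038]
ee_rot: [[-0.104, -0.995, -0.001], [-0.995, 0.104, 0.001], [-0.001, 0.001, -1.0]]
force: [0.1, 0.3, -1.7]
opening: 0.0158
```

Run:
```python
from cell import r
from h import *
o=r.get_obs(); print(o['eef_pos'],o['ee_rot'][:2,0])
s=r.get_image('scene')[:,:,::-1]; im=r.get_image('wrist')[:,:,::-1]
cv2.imwrite('pics/s5.png',s)
a=cv2.resize(im[100:340,130:390],(520,480),interpolation=cv2.INTER_CUBIC)
b=cv2.resize(s[195:285,320:372],(278,480),interpolation=cv2.INTER_CUBIC)
cv2.imwrite('pics/c5.png',np.hstack([a,np.clip(b*1.6,0,255).astype('uint8')])[:,:800])
```

```text
[0.55999282 0.00982278 0.20377796] [-0.10353379 -0.99462542]
```

View pics/c5.png

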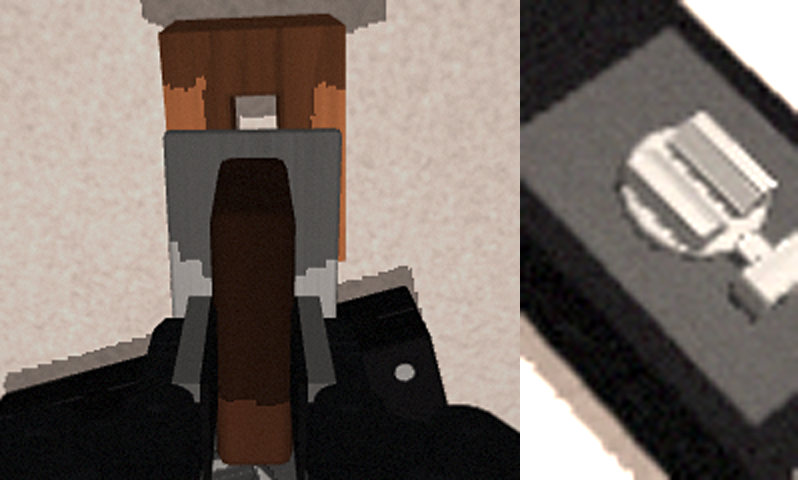

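The lock is seated: the scene crop shows the slot along the mould and the tongue running under the keeper at (760,245). The key is square over the block's hole, with the hole at x≈256 and the key at 253. Lowering it now.

Emit:
jog_arm(moves=[{"rotation": [0,0,0],"linear": [0,0,0.03],"claw": 1},{"rotation": [0,0,0],"linear": [0,0,0.02],"claw": 1},{"rotation": [0,0,0],"linear": [0,0,0.02],"claw": 1},{"rotation": [0,0,0],"linear": [0,0,0.02],"claw": 1},{"rotation": [0,0,0],"linear": [0,0,0.02],"claw": 1},{"rotation": [0,0,0],"linear": [0,0,0],"claw": 1},{"rotation": [0,0,0],"linear": [0,0,0],"claw": 1}])

```text
time: 14.83
eef_pos: [0.5596, 0.0127, 0.0928]
ee_rot: [[-0.096, -0.995, -0.003], [-0.995, 0.096, 0.0], [0.0, 0.003, -1.0]]
force: [0.2, -1.0, -1.1]
opening: 0.0161
```

Emit:
jog_arm(moves=[{"rotation": [0,0,0],"linear": [0,0,0.003],"claw": 1},{"rotation": [0,0,0],"linear": [0,0,0.002],"claw": 1},{"rotation": [0,0,0],"linear": [0,0,0],"claw": 1},{"rotation": [0,0,0],"linear": [0,0,0],"claw": 1}])

```text
time: 15.17
eef_pos: [0.5612, 0.0114, 0.0898]
ee_rot: [[-0.098, -0.995, 0.002], [-0.995, 0.098, 0.0], [-0.0, -0.002, -1.0]]
force: [0.5, 0.1, -1.9]
opening: 0.0161
```

Emit:
jog_arm(moves=[{"rotation": [0,0,0],"linear": [0,0,0.0015],"claw": 1},{"rotation": [0,0,0],"linear": [0,0,0.0015],"claw": 1},{"rotation": [0,0,0],"linear": [0,0,0],"claw": 1},{"rotation": [0,0,0],"linear": [0,0,0],"claw": 1}])

```text
time: 15.5
eef_pos: [0.5613, 0.0111, 0.0872]
ee_rot: [[-0.098, -0.995, 0.002], [-0.995, 0.098, 0.0], [-0.0, -0.002, -1.0]]
force: [-1.7, -0.9, 5.6]
opening: 0.0161
```

Flange contact: fz went from -2 to +5.6 N at the same TCP height as the pick. Now I'll release and retreat.

Emit:
jog_arm(moves=[{"rotation": [0,0,0],"linear": [0,0,0],"claw": 0.3},{"rotation": [0,0,0],"linear": [0,0,0],"claw": 0},{"rotation": [0,0,0],"linear": [0,0,0],"claw": 0},{"rotation": [0,0,0],"linear": [0,0,0],"claw": 0},{"rotation": [0,0,0],"linear": [0,0,0],"claw": 0},{"rotation": [0,0,0],"linear": [0,0,0],"claw": 0},{"rotation": [0,0,0],"linear": [0,0,0],"claw": 0},{"rotation": [0,0,0],"linear": [0,0,0],"claw": 0}])

```text
time: 16.17
eef_pos: [0.5606, 0.0112, 0.0858]
ee_rot: [[-0.098, -0.995, -0.0], [-0.995, 0.098, 0.0], [-0.0, 0.0, -1.0]]
force: [-0.6, -0.4, 0.4]
opening: 0.0856
```

Emit:
jog_arm(moves=[{"rotation": [0,0,0],"linear": [0,0,-0.01],"claw": 0},{"rotation": [0,0,0],"linear": [0,0,-0.03],"claw": 0},{"rotation": [0,0,0],"linear": [0,0,-0.04],"claw": 0},{"rotation": [0,0,0],"linear": [0,0,-0.04],"claw": 0},{"rotation": [0,0,0],"linear": [0,0,-0.04],"claw": 0},{"rotation": [0,0,0],"linear": [0,0,-0.04],"claw": 0},{"rotation": [0,0,0],"linear": [0,0,0],"claw": 0},{"rotation": [0,0,0],"linear": [0,0,0],"claw": 0}])

```text
time: 16.83
eef_pos: [0.5624, 0.0113, 0.2902]
ee_rot: [[-0.098, -0.995, 0.008], [-0.995, 0.098, 0.0], [-0.001, -0.008, -1.0]]
force: [0.3, -0.1, 0.5]
opening: 0.085
```

Run:
```python
from cell import r
from h import *
o=r.get_obs(); print(o['time'],o['eef_pos'],o['force'],o['opening'])
im=r.get_image('wrist')[:,:,::-1]; s=r.get_image('scene')[:,:,::-1]
a=cv2.resize(im[80:340,140:340],(400,520),interpolation=cv2.INTER_CUBIC)
b=cv2.resize(s[180:310,210:310],(400,520),interpolation=cv2.INTER_CUBIC)
cv2.imwrite('pics/c6.png',np.hstack([a,b]))
```

```text
16.8333 [0.56237375 0.01130918 0.29021078] [ 0.32116267 -0.14741047  0.46354269] 0.08496809776850285
```

View pics/c6.png

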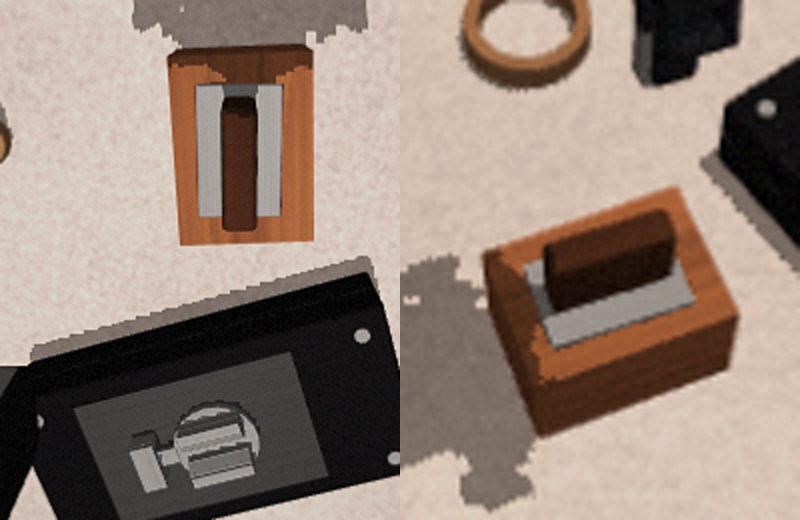

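The key stands upright with its flange flat on the block (crop (240,150) and (610,280)). The lock's slot lies along the mould and the tongue runs into the keeper (crop (170,455)). Handing in.

```bash
python3 -c "
from cell import r
print(r.sign_off())"
```

```text
the job is handed in; nothing more can be done
None
```

I took the key from the small block, put the blade in the open lock's slot on the left mould and turned it clockwise about 95°. I then put the key back in its block, let go and handed the job in. It took about 17 s of the 48 s allowed.

- **Lock:** turning took about 0.06 N m until the stop, where the moment rose to 0.45 and then 0.71 N m. The scene and wrist pictures both show the slot along the mould and the tongue under its keeper.
- **Key:** the flange met the block at the same tool height as at pickup (0.087 m), with 5.6 N upward. The last picture shows the key upright with its flange flat on the block, and the gripper open and clear.
- **Other lock:** the fingers stayed clear of both moulds. The gripper never went down near the other mould, but I took no close picture of its lock at the end.
- **Disagreement:** the top and wrist cameras differed by about 4 mm in y on where the key stood. They agreed on the distance from key to lock, so I worked from that. Every force reading I took was below 7 N, and no check failed.

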